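# Flip out a display frame's kickstand and hold the frame upright

### The job

The small wooden display frame lies face down on the bench. While it lies there, flip its steel kickstand over centre until the spring snaps it out against its stop; then tip the frame up on its rounded bottom rail by the hanging lug and hold it upright, kickstand still out but with its foot clear of the bench, so that I can measure the gap under the foot. Finish while still holding the frame like that, and leave the other things on the bench alone.

Things in the scene. Friction and masses are not known exactly. Their poses are not given: they have to be found in the camera images.
- sign_frame: Loose reddish-brown wooden frame, 160 mm wide, 200 high without lug, 18 thick, rails 20 wide, 0.65 kg, lying face down. Origin: mid outer edge of the bottom rail, in the front plane (on the bench). Axes: +x bottom rail to top rail (up once upright), +y across the width, +z out of the back (up while lying). Inside the rails the plywood panel's back is at z = 12 mm.
- lug (a point): Grip point of the hanging lug, a flat wooden tongue on the middle of the top rail, at (231, 0, 9) mm of the frame. 26 mm wide along y with straight parallel edges, 12 mm thick (z 3 to 15), reaching from the top rail (x = 200) to a round end at x = 254, with a dark hole. Pinched across its width from above, it can turn between the fingers while the frame is tipped up.
- bottom_rail (a point): Middle of the axis of the bottom rail, at (9, 0, 9) mm of the frame; 9 mm above the bench while the rail rests on it. The rail's outside is a half-round of radius 9 mm about y, so the frame does not stand by itself: let go, it falls on its face or leans back about 11 degrees on the kickstand (foot behind the back, 14 mm clear of the bench when the frame is upright).
- kick_hub (a point): Hub of the kickstand where its axis crosses the leg's centre line, at (106, -36, 34) mm of the frame, over a wooden block 54 x 46 mm (top at z = 24, edge at y = -12). The axis is canted: it points along (0.5, 0, 0.866) in the frame's axes, and the leg turns about it by the right-hand rule.
- kick_foot (a point): Middle of the rounded end of the leg's rubber foot, 100 mm from the hub. Foot 14 mm thick, 31 mm long, ending 7 mm past this point; the leg before it a straight steel rod 9 mm thick. Stowed it lies across the back along the frame's +y at z = 34 mm, 17 mm free between rod and panel. At joint value q it is 100 mm x (-0.866 sin q, cos q, 0.5 sin q) from the hub, in the frame's axes.
- kickstand (a joint): Angle of the kickstand (rad): 0 = stowed; 1.78 = fully out against its stop, pointing to the bottom rail and out of the back. Over centre at 0.87: below that the spring pulls the leg back to stowed, above it snaps it out to the stop and holds it. At either end about 1 N at the foot overcomes it.
- clamp_jig: Toggle-clamp fixture in a low wooden tray, about 130 x 200 mm, fixed on the bench to the right of the frame; leave alone.
- parts_tray: Blue steel parts tray, 130 x 180 x 42 mm, fixed on the bench behind the frame; leave alone.
- bar_clamp: Bystander: small bar clamp lying flat, 82 x 246 x 20 mm.
- sanding_block: Bystander: cork sanding block, 63 x 112 x 37 mm.
- tape_1: Bystander: roll of masking tape lying flat, 96 mm across, 25 mm high.
- bottle_1: Bystander: small dropper bottle, 102 mm high.
- bottle_2: Bystander: bottle, 64 mm across, 182 mm high.
- screw_tin: Bystander: flat tin, 89 x 123 x 32 mm.
- pencil: Bystander: pencil, 112 mm long.
- dust_brush: Bystander: hand brush with wooden handle, 276 mm long, 55 mm high.

How it is judged:
By the outcome, as a careful person would: the job done as asked, in the order asked, and still so for the second after the job is handed in, while the arm keeps its last pose, push and grip.
It also fails if it takes over 64 s, if anything falls off the work surface, if the arm or the gripper's body presses on something with over 40 N, if the wrist force passes 120 N, or if a joint passes its speed limit or range.

### The arm

A 6-joint arm with a two-finger parallel gripper is mounted at the origin on a cart in front of the work surface, level with it; the furniture and walls round the work are solid. World frame = base frame: x ahead of the robot, y to its left, z up, the work surface at z = 0. Lengths are in mm, angles in rad, forces in N, time in s.
With the tool pointing down it reaches from about 350 to 875 mm from the base axis. Payload 4.2 kg.
Tool frame: the origin (TCP) lies midway between the tips of the shut fingers; the grasp point (between the pads) lies 19 mm behind it (arm.grasp_offset is the distance from the TCP to the grasp point, in mm); z points along the fingers, y is the line along which they close (so a half turn about z gives the same grasp; the last joint's range is limited). The gripper opens to 85 mm and grips with 20 to 120 N. Pads are 22 mm wide; open, the fingers measure 114 mm over their backs; the gripper's body (76 mm by 85 mm) begins 54 mm behind the grasp point. The pads swing forward as they close: fully open they stand 13 mm farther back than shut.
Start: joints at [1.553, 0.385, 0.008, 0, -1.194, -0.259], TCP at [170.767, 601.197, 231.312] pointing down, gripper open.
Joint ranges: [-3.14, 3.14], [-1.21, 2.06], [-1.07, 1.41], [-3.16, 2.05], [-2.99, -0.16], [-3.1, 3.1]. Speed limits (rad/s): [2.79, 2.79, 3.14, 3.14, 3.14, 3.14].

### API

Orientations are given as a unit quaternion [x, y, z, w].
In Python, from bench import arm gives the robot as it stands. The module is installed in compiled form; this text tells all that it offers.
- The arm moves only by the tool servo_tool, never from a script. Its argument "increments" is a list of rows, each a list of 7 numbers: the opening, from 0 (shut) to 1 (fully open), then the shift along the tool's x, y, z in m, then the turn, a rotation vector about the tool's x, y, z in degrees. In form: [[grip, x, y, z, ax, ay, az], ...]. A call has 1 to 12 rows; each row is the pose to reach, as a shift and turn from the pose commanded when the call began, along the tool's axes at that moment; what a row does not reach only later rows make up. A row lasts 1/8 s, in which the tool goes at most 62.5 mm and 10.7 degrees, less where a joint would pass 70% of its speed; a pose out of reach is approached as far as the arm can. A call with a gripper value outside its range is refused whole. The fingers move at their own pace and stop on an object; the grip force is fixed at half the most. Time passes only in rows, so rows that repeat a pose let the fingers close. It gives the time, the measured TCP pose, the force, the opening and the grip force at its end, in the units of the state.
- arm.read_state(): the state, without advancing time (a new reading comes with each control period).
- arm.get_image(name): name is "side" or "top" or "wrist"; returns a dict with "color" (480x640x3 uint8, red, green, blue), "fx", "fy", "cx", "cy" (pixels), "rvec" (rotation vector, rad) and "tvec" (3), from world to camera coordinates, as OpenCV has them; the wrist camera has in their place "hand_eye" (4x4, takes a point from camera to tool coordinates, whose origin is the TCP and whose axes are the flange's). Camera axes: x right, y down, z forward; pixel columns grow to the right and rows downward; lengths in mm; the calibration is good to about 2 mm. A picture is of the moment at which its call begins: read the wrist's pose just before it. There is no depth.
- arm.job_done(): hands the job in; it is judged then, once.
Trained networks look in the newest picture that a camera, given by its name, has taken for a name from the list of things; names that differ only in an ending like _2 or _b are one class to them, and where a whole thing is asked for, a point or a joint stands for the part that bears it (a point fixed in the world has none). Each returns a list of dicts, best first, with "p" (0 to 1); they miss things now and then, are a little off and sometimes report something else, mostly with a low value. They report only what shows in the picture. A call takes as long as a camera call.
- arm.look_for(camera, thing): "box" ([centre column, centre row, width, height] in pixels, round what is visible of it).
- arm.spot_point(camera, thing): "centre" ([column, row] in pixels: a listed point, or the origin of a listed thing).
The state is a dict: "clock": time; "joints": joint angles; "joint_vel": joint speeds; "joint_efforts": joint torques, N m; "position": TCP position; "ee_rot": TCP orientation; "contact_force": force on the tool from outside, world axes, zero at the start; "wrist_torque": the same for the moment, N m; "gripper_width": finger opening in mm; "grasp_force": force on a finger pad.
Only numpy, scipy, OpenCV 4.12 (cv2) and the standard library are available. Lean on these libraries where they do the work, as an engineer would, in place of code of your own. Each camera call takes 0.05 s, during which the arm holds its last target. There are 200 camera calls.

## Working session

There is one attempt and no reset: what is moved stays moved. The work goes in short steps, Python scripts to look and compute and a tool call to move; the robot and the scene stay as the last step left them, time stands still between calls to the robot, and variables do not carry over. Pictures are saved under pics/ and viewed, at most 10 in all, crops included, and the job is handed in when it is done.

Besides the shell and the picture viewer there is one more tool, called as a command line: name --pt "numbers of a row" for each row, then --argument value for the rest. servo_tool: Moves the arm, as the interface text tells. Its arguments: {"type":"object","properties":{"increments":{"type":"array","items":{"type":"array","items":{"type":"number"}}}},"required":["increments"]}

```bash
mkdir -p pics; cat > h.py <<'E'
import numpy as np, cv2
from scipy.spatial.transform import Rotation as R
from bench import arm
def cam(name):
    s=arm.read_state(); im=arm.get_image(name)
    K=np.array([[im['fx'],0,im['cx']],[0,im['fy'],im['cy']],[0,0,1]])
    if name=='wrist':
        T=np.eye(4);T[:3,:3]=R.from_quat(s['ee_rot']).as_matrix();T[:3,3]=s['position']
        W=np.linalg.inv(T@np.array(im['hand_eye']))
    else:
        W=np.eye(4);W[:3,:3]=R.from_rotvec(np.ravel(im['rvec'])).as_matrix();W[:3,3]=np.ravel(im['tvec'])
    return im['color'],K@W[:3]
def save(n,img): cv2.imwrite('pics/'+n,cv2.cvtColor(img,cv2.COLOR_RGB2BGR))
def proj(P,X): p=P@np.append(X,1); return p[:2]/p[2]
def onz(P,uv,z):
    A=P[:,:2]; b=P[:,2]*z+P[:,3]
    M=np.c_[A,-np.array([uv[0],uv[1],1.])]
    return np.linalg.solve(M,-b)[:2]
def tri(obs):
    A=[]
    for P,uv in obs: A+= [uv[0]*P[2]-P[0],uv[1]*P[2]-P[1]]
    X=np.linalg.svd(np.array(A))[2][-1]; return X[:3]/X[3]
E
python3 - <<'E'
from h import *
np.set_printoptions(precision=1,suppress=True)
s=arm.read_state();print(s)
for c in ['top','side','wrist']:
    im,P=cam(c);save(c+'0.png',im)
    for t in ['sign_frame']: print(c,arm.look_for(c,t)[:2])
    for t in ['sign_frame','lug','bottom_rail','kick_hub','kick_foot']:
        print(c,t,[(np.round(d['centre'],1),round(d['p'],2)) for d in arm.spot_point(c,t)[:2]])
E
```

```text
{'clock': 0.0, 'joints': array([ 1.6,  0.4,  0. , -0. , -1.2, -0.3]), 'joint_vel': array([ 0., -0., -0., -0.,  0., -0.]), 'joint_efforts': array([ -0. , -39.2,  18.8,   4.2,  -0. ,   0. ]), 'position': array([170.6, 600.7, 230.2]), 'ee_rot': array([ 1. , -0.1, -0. ,  0. ]), 'contact_force': array([-0.1,  0.2,  0.1]), 'wrist_torque': array([ 0., -0., -0.]), 'grasp_force': 0.0, 'gripper_width': 85.49186213829579}
top [{'box': [289.1, 290.8, 118.8, 82.7], 'p': 0.63}]
top sign_frame [(array([231.5, 287.9]), 0.92)]
top lug [(array([339.1, 294.1]), 0.61), (array([173.7, 213.9]), 0.54)]
top bottom_rail [(array([234.9, 288.4]), 0.81), (array([340.3, 294.2]), 0.35)]
top kick_hub [(array([277.4, 309.5]), 0.8)]
top kick_foot [(array([285.8, 258.1]), 0.74)]
side [{'box': [331.0, 287.5, 114.8, 99.2], 'p': 0.63}]
side sign_frame [(array([306.7, 323.3]), 0.7)]
side lug [(array([363.4, 246.2]), 0.65), (array([199.3, 337.4]), 0.51)]
side bottom_rail [(array([310.6, 316.9]), 0.86), (array([298.9, 158.8]), 0.23)]
side kick_hub [(array([347.7, 284.6]), 0.95)]
side kick_foot [(array([308.4, 265.3]), 0.71), (array([377.4, 160.3]), 0.62)]
wrist []
wrist sign_frame []
wrist lug []
wrist bottom_rail []
wrist kick_hub []
wrist kick_foot []
```

```bash
python3 - <<'E'
from h import *
np.set_printoptions(precision=1,suppress=True)
_,Pt=cam('top');_,Ps=cam('side')
D={'sign_frame':((231.5,287.9),(306.7,323.3),0),'lug':((339.1,294.1),(363.4,246.2),9),'rail':((234.9,288.4),(310.6,316.9),9),'hub':((277.4,309.5),(347.7,284.6),34),'foot':((285.8,258.1),(308.4,265.3),34)}
for k,(a,b,z) in D.items(): print(k,tri([(Pt,a),(Ps,b)]),onz(Pt,a,z),onz(Ps,b,z))
def cc(P): return -np.linalg.solve(P[:,:3],P[:,3])
print(cc(Pt),cc(Ps))
E
```

```text
sign_frame [478.3 185.7   6.1] [479.9 187.3] [479.8 182.1]
lug [468.1 -41.9  15.6] [466.8 -42.8] [471.9 -46.9]
rail [475.6 176.   17.6] [478.1 178.3] [477.5 170.6]
hub [437.3  86.1  41.3] [433.2  85. ] [443.1  82.1]
foot [541.5  70.8  24.9] [539.8  70. ] [537.6  77.3]
[398.6  -1.9 965.9] [157.6 661.1 856. ]
```

View pics/top0.png

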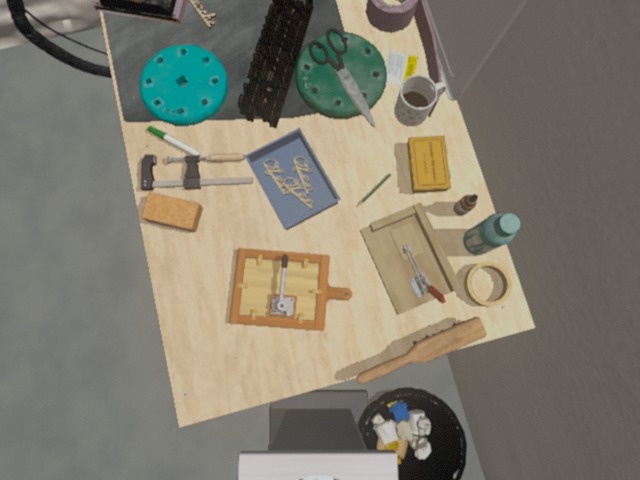

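View pics/side0.png

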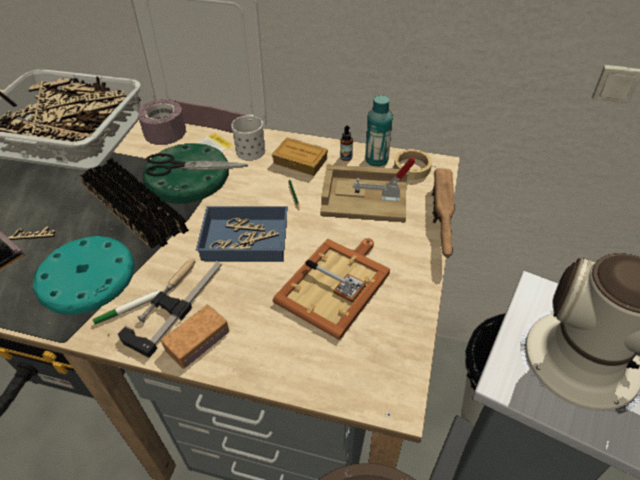

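The top view shows the frame lying with its bottom rail on the left (px 234, 288), the lug on the right (340, 294), the kickstand hub at (280, 307) and the foot at (284, 260). The jig lies clear to the right of the lug. The side view agrees: lug at (365, 245), hub at (350, 285), foot at (310, 265).

```bash
cat >> h.py <<'E'
from scipy.optimize import least_squares
PTS={'sign_frame':(0,0,0),'lug':(231,0,9),'bottom_rail':(9,0,9),'kick_hub':(106,-36,34),'kick_foot':(106,64,34)}
def f2w(p,X):
    X=np.atleast_2d(X); c,s=np.cos(p[2]),np.sin(p[2])
    return np.c_[p[0]+c*X[:,0]-s*X[:,1],p[1]+s*X[:,0]+c*X[:,1],X[:,2]]
def fit(obs,p0):
    # obs: list (P,X,uv)
    f=lambda p:np.concatenate([proj(P,f2w(p,X)[0])-uv for P,X,uv in obs])
    r=least_squares(f,p0,loss='soft_l1',f_scale=1.5); return r.x,f(r.x).reshape(-1,2)
def delta(target,Rt=None):
    "shift in tool axes (m) and rotvec deg from measured pose"
    s=arm.read_state();R0=R.from_quat(s['ee_rot'])
    d=R0.inv().apply(np.array(target)-s['position'])/1000
    return np.round(d,4),None if Rt is None else np.round(np.degrees((R0.inv()*Rt).as_rotvec()),1)
def down(yaw):
    "tool z down, tool y along world direction yaw"
    y=np.array([np.cos(yaw),np.sin(yaw),0]);z=np.array([0,0,-1.]);return R.from_matrix(np.c_[np.cross(y,z),y,z])
E
python3 - <<'E'
from h import *
np.set_printoptions(precision=4,suppress=True)
_,Pt=cam('top');_,Ps=cam('side')
D={'sign_frame':((231.5,287.9),(306.7,323.3)),'lug':((339.1,294.1),(363.4,246.2)),'bottom_rail':((234.9,288.4),(310.6,316.9)),'kick_hub':((277.4,309.5),(347.7,284.6)),'kick_foot':((285.8,258.1),(308.4,265.3))}
obs=[(P,PTS[k],np.array(v[i])) for k,v in D.items() for i,P in enumerate((Pt,Ps))]
p,r=fit(obs,[480,187,-1.6]);print(p);print(r.round(1).tolist())
s=arm.read_state();print(R.from_quat(s['ee_rot']).as_matrix(), s['position'])
im=arm.get_image('wrist');print(im['hand_eye'],im['fx'])
w=f2w(p,[[110,0,0]])[0];print(w)
for yaw in (p[2]+np.pi/2,p[2]-np.pi/2):
  print(delta([w[0],w[1],330],down(yaw)))
E
```

```text
[479.3061 185.3219  -1.6177]
[[0.9, 0.3], [-0.6, 1.3], [1.2, -0.8], [1.1, 1.0], [1.0, -0.4], [-2.1, 1.8], [1.9, -2.6], [2.3, 0.6], [-3.1, 0.7], [-0.0, -0.4]]
[[ 0.9619 -0.2733 -0.    ]
 [-0.2733 -0.9619  0.    ]
 [-0.     -0.     -1.    ]] [170.7723 601.196  231.3245]
[[   0.0001   -0.9613   -0.2756   70.8587]
 [   1.        0.0003   -0.0005   -0.35  ]
 [   0.0005   -0.2756    0.9613 -142.9024]
 [   0.        0.        0.        1.    ]] 404.8711272318095
[474.1489  75.4429   0.    ]
(array([ 0.4355,  0.4229, -0.0987]), array([  -0. ,    0. , -103.2]))
(array([ 0.4355,  0.4229, -0.0987]), array([ 0. ,  0. , 76.8]))
```

```bash
python3 - <<'E'
from h import *
print(delta([474,20,300],down(-1.6177-np.pi/2)))
E
```

```text
(array([ 0.4505,  0.4762, -0.0687]), array([ 0. ,  0. , 76.8]))
```

servo_tool --pt "0 0.45 0.476 -0.069 0 0 76.8" --pt "0 0.45 0.476 -0.069 0 0 76.8" --pt "0 0.45 0.476 -0.069 0 0 76.8" --pt "0 0.45 0.476 -0.069 0 0 76.8" --pt "0 0.45 0.476 -0.069 0 0 76.8" --pt "0 0.45 0.476 -0.069 0 0 76.8" --pt "0 0.45 0.476 -0.069 0 0 76.8" --pt "0 0.45 0.476 -0.069 0 0 76.8" --pt "0 0.45 0.476 -0.069 0 0 76.8" --pt "0 0.45 0.476 -0.069 0 0 76.8" --pt "0 0.45 0.476 -0.069 0 0 76.8" --pt "0 0.45 0.476 -0.069 0 0 76.8"

```text
clock: 2.8
position: [474.3, 18.5, 300.4]
ee_rot: [-0.689, 0.725, -0.0, 0.0]
contact_force: [0.8, 0.7, 0.2]
gripper_width: -0.0
grasp_force: 0.0
```

servo_tool --pt "0 0 0 0 0 0 0" --pt "0 0 0 0 0 0 0"

```text
clock: 3.05
position: [473.2, 21.1, 300.3]
ee_rot: [-0.691, 0.723, 0.0, 0.0]
contact_force: [0.4, -0.3, 0.7]
gripper_width: 0.2
grasp_force: 0.0
```

```bash
cat > look.py <<'E'
from h import *
import sys
np.set_printoptions(precision=4,suppress=True)
n=sys.argv[1]; p0=[float(x) for x in sys.argv[2:5]]
obs=[];nm=[]
for c in ['wrist','top','side']:
    im,P=cam(c);save(f'{c}{n}.png',im)
    for k,X in PTS.items():
        g=proj(P,f2w(p0,X)[0])
        for d in arm.spot_point(c,k):
            uv=np.array(d['centre'])
            if np.linalg.norm(uv-g)<(40 if c=='wrist' else 12) and d['p']>.3: obs.append((P,X,uv));nm.append((c,k));break
p,r=fit(obs,p0);print(p)
for a,b in zip(nm,r): print(*a,b.round(1))
o2=[o for o,a in zip(obs,nm) if a[0]=='wrist']
if len(o2)>1: print('wrist only',fit(o2,p0)[0])
s=arm.read_state();print(s['clock'],s['position'],R.from_quat(s['ee_rot']).as_matrix().ravel(),s['joints'],s['gripper_width'])
E
python3 look.py 1 479.3 185.3 -1.6177
```

```text
[482.6278 182.8457  -1.6172]
wrist lug [ 1.4 -1.1]
wrist kick_hub [1.4 1.3]
wrist kick_foot [-1.   1.6]
top lug [2.5 0.9]
top kick_hub [ 0.7 -1.8]
side sign_frame [0.5 0.1]
side lug [-2.  -1.7]
side bottom_rail [0.5 0.3]
side kick_hub [-0.2  0.4]
side kick_foot [-2.1 -1.6]
wrist only [482.6326 182.1127  -1.6126]
3.95 [473.5492  20.3008 300.293 ] [-0.0465 -0.9989 -0.0001 -0.9989  0.0465 -0.      0.      0.0001 -1.    ] [ 0.3867  0.0774 -0.2255  0.     -1.268  -0.4332] -0.03718434261851727
```

View pics/wrist1.png

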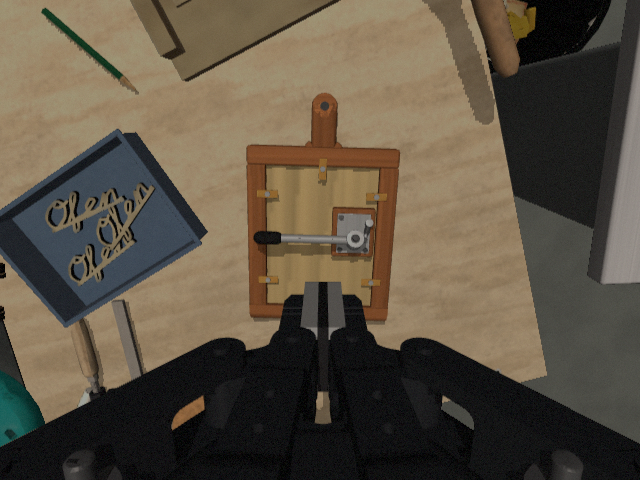

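The wrist view shows the lug tip at (324, 105), hub at (355, 238), foot at (265, 238) and my shut fingers over the bottom rail, with nothing near the sweep. Next I lower the shut fingers on the lug side of the leg.

servo_tool --pt "0 -0.021 -0.026 0.06 0 0 0" --pt "0 -0.021 -0.026 0.12 0 0 0" --pt "0 -0.021 -0.026 0.18 0 0 0" --pt "0 -0.021 -0.026 0.23 0 0 0" --pt "0 -0.021 -0.026 0.26 0 0 0" --pt "0 -0.021 -0.026 0.272 0 0 0" --pt "0 -0.021 -0.026 0.279 0 0 0" --pt "0 -0.021 -0.026 0.279 0 0 0"

```text
clock: 4.95
position: [501.1, 40.3, 21.9]
ee_rot: [-0.691, 0.723, -0.0, 0.001]
contact_force: [-0.5, -0.9, 0.1]
gripper_width: 0.0
grasp_force: 0.0
```

```bash
python3 look.py 2 482.6 182.5 -1.616
```

```text
[484.7225 182.894   -1.6298]
wrist lug [0.2 0. ]
wrist kick_hub [1.  0.3]
top lug [ 1.2 -4.2]
top kick_hub [ 1.6 -2.3]
side sign_frame [-0.8 -2. ]
side lug [-2.1 -0.1]
side bottom_rail [-3.6 -0.5]
side kick_hub [ 2.1 -0.1]
side kick_foot [-0.8  1.1]
wrist only [485.3084 182.7773  -1.632 ]
5.85 [500.495   40.1059  21.2783] [-0.0464 -0.9989 -0.0001 -0.9989  0.0464 -0.      0.      0.0001 -1.    ] [ 0.4039  0.4447 -0.5409  0.     -0.5854 -0.4503] 0.47051834625618816
```

servo_tool --pt "0 -0.01 0 0 0 0 0" --pt "0 -0.018 0 0 0 0 0" --pt "0 -0.025 0 -0.003 0 0 0" --pt "0 -0.033 -0.001 -0.006 0 0 0" --pt "0 -0.044 -0.001 -0.012 0 0 0" --pt "0 -0.054 0.003 -0.016 0 0 0" --pt "0 -0.064 0.009 -0.02 0 0 0" --pt "0 -0.073 0.017 -0.022 0 0 0" --pt "0 -0.081 0.025 -0.024 0 0 0" --pt "0 -0.081 0.025 -0.024 0 0 0"

```text
clock: 7.1
position: [478.8, 123.0, 45.5]
ee_rot: [-0.691, 0.723, 0.0, 0.0]
contact_force: [0.6, -0.4, 0.5]
gripper_width: -0.0
grasp_force: 0.0
```

```bash
python3 - <<'E'
from h import *
for c in ['side','top']:
    im,P=cam(c);print([(d['centre'],d['p']) for d in arm.spot_point(c,'kick_foot')])
    q=1.78;X=np.array([106,-36,34])+100*np.array([-.866*np.sin(q),np.cos(q),.5*np.sin(q)])
    print(proj(P,f2w([482.6,182.5,-1.616],X)[0]), proj(P,f2w([482.6,182.5,-1.616],[106,64,34])[0]))
    a=im[220:360,260:420] if c=='side' else im[220:360,200:360]
    save('k_%s.png'%c,cv2.resize(a,None,fx=3,fy=3))
E
cd pics; python3 -c "
import cv2,numpy as np
cv2.imwrite('k.png',cv2.resize(np.hstack([cv2.imread('k_side.png'),cv2.imread('k_top.png')]),(800,350)))"
```

```text
[([336.1, 305.0], 0.62)]
[336.12201296 302.70268667] [307.59822573 263.38891043]
[([234.6, 311.7], 0.58)]
[234.18853232 312.72419635] [284.02230059 257.17157168]
```

View pics/k.png

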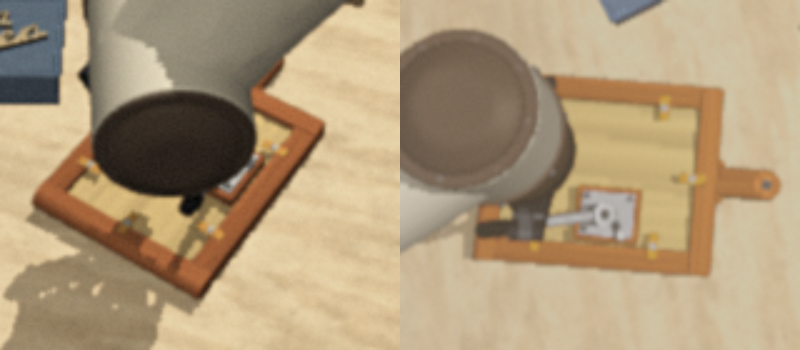

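The crops show that the leg has snapped out: the foot is now over the bottom rail at top px (234.6, 311.7) and side px (336, 305). That is within about 2 px of the prediction for q = 1.78. Next I lift off and look at the lug.

servo_tool --pt "0 0.0 -0.01 -0.03 0 0 0" --pt "0 0.01 -0.01 -0.08 0 0 0" --pt "0 0.05 0 -0.12 0 0 0" --pt "0 0.1 0 -0.16 0 0 0" --pt "0.6 0.143 0.002 -0.2 0 0 0" --pt "0.6 0.143 0.002 -0.2 0 0 0" --pt "0.6 0.143 0.002 -0.2 0 0 0"

```text
clock: 8.18
position: [470.2, -20.9, 244.7]
ee_rot: [-0.69, 0.724, 0.001, -0.0]
contact_force: [-0.7, 1.4, -0.2]
gripper_width: 51.0
grasp_force: 0.0
```

```bash
python3 - <<'E'
import re
s=open('h.py').read()
s=s.replace("'kick_foot':(106,64,34)","'kick_foot':(21.3,-56.8,82.9)");open('h.py','w').write(s)
E
python3 look.py 3 482.6 182.5 -1.616
```

```text
[485.1799 183.0714  -1.6314]
wrist sign_frame [1.1 1. ]
wrist lug [ 2.6 -0.7]
wrist bottom_rail [ 0.1 -0.1]
wrist kick_hub [-1.   0.7]
wrist kick_foot [ 1.5 -3.1]
top kick_hub [1.7 0.4]
side sign_frame [-0.8 -1.2]
side lug [-2.2 -1.4]
side bottom_rail [-5.   1.7]
side kick_hub [-1.9 -0.1]
side kick_foot [-3.4 -0. ]
wrist only [485.8731 183.3597  -1.627 ]
9.075 [470.6418 -20.5969 245.37  ] [-0.0465 -0.9989  0.0001 -0.9989  0.0465  0.     -0.     -0.0001 -1.    ] [ 0.3023  0.1086 -0.3299 -0.     -1.1322 -0.3488] 51.270368757491504
```

View pics/wrist3.png

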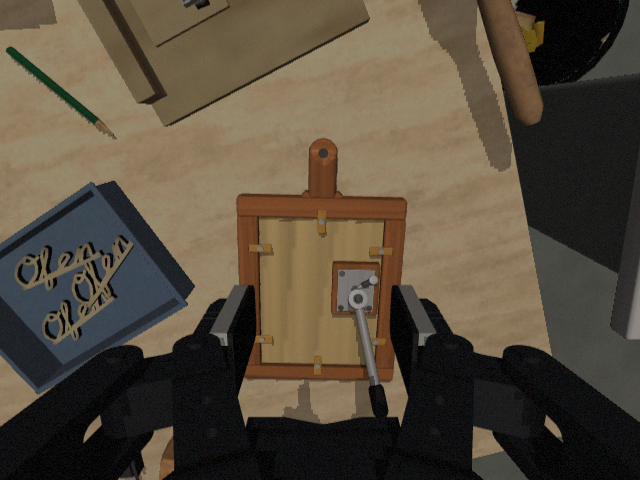

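The leg is out and the foot is at px (378, 403). The lug runs from row 138 (its end) to row 195 (the rail), with its edges at columns 309 and 337. I'll measure it directly.

```bash
python3 - <<'E'
from h import *
np.set_printoptions(precision=1,suppress=True)
im,P=cam('wrist')
for uv in [(323,138),(309.5,170),(337,170),(309.5,185),(337,185)]: print(uv,onz(P,uv,15))
for uv in [(238,197),(406,199),(246,380),(393,380)]: print(uv,onz(P,uv,18))
# panel-ish colour segmentation of the reddish frame lug column profile
hsv=cv2.cvtColor(im,cv2.COLOR_RGB2HSV);
for r in (150,160,170,180,188): 
    row=hsv[r,270:380].astype(int); m=np.where((row[:,1]>140)&((row[:,0]<14)))[0]+270; print(r,m.min(),m.max(),len(m), onz(P,(m.min(),r),12),onz(P,(m.max()+1,r),12))
p=[485.2,183.1,-1.629];print(f2w(p,[[254,0,15],[231,0,9],[200,80,18],[200,-80,18],[0,0,9]]))
E
```

```text
(323, 138) [469.  -70.3]
(309.5, 170) [482.7 -42.2]
(337, 170) [457.4 -41. ]
(309.5, 185) [483.5 -28.3]
(337, 185) [458.  -27.2]
(238, 197) [550.3 -20.7]
(406, 199) [394.4 -11.6]
(246, 380) [562.4 176.8]
(393, 380) [406.1 184. ]
150 310 337 17 [481.4 -60. ] [455.8 -58.8]
160 310 337 28 [481.9 -51. ] [456.1 -49.8]
170 310 337 28 [482.4 -41.8] [456.4 -40.6]
180 310 336 27 [482.9 -32.5] [457.7 -31.3]
188 310 336 27 [483.3 -25. ] [458.  -23.8]
[[470.4 -70.5  15. ]
 [471.8 -47.5   9. ]
 [553.4 -21.2  18. ]
 [393.7 -11.9  18. ]
 [485.2 183.1   9. ]]
```

servo_tool --pt "0.6 0.027 -0.001 0.05 0 0 0.8" --pt "0.6 0.027 -0.001 0.1 0 0 0.8" --pt "0.6 0.027 -0.001 0.15 0 0 0.8" --pt "0.6 0.027 -0.001 0.19 0 0 0.8" --pt "0.6 0.027 -0.001 0.22 0 0 0.8" --pt "0.6 0.027 -0.001 0.234 0 0 0.8" --pt "0.6 0.027 -0.001 0.24 0 0 0.8" --pt "0.6 0.027 -0.001 0.243 0 0 0.8" --pt "0.6 0.027 -0.001 0.243 0 0 0.8"

```text
clock: 10.25
position: [471.0, -47.5, 3.0]
ee_rot: [-0.685, 0.728, -0.0, 0.001]
contact_force: [-0.5, 0.4, 0.1]
gripper_width: 51.0
grasp_force: 0.0
```

```bash
python3 - <<'E'
from h import *
im,P=cam('wrist');s=arm.read_state();print(s['position'],s['contact_force'],s['gripper_width'])
save('w4.png',im)
E
```

```text
[471.00172482 -47.44288011   3.10968827] [ 0.55602313 -0.71649526  0.21003309] 51.367843115949164
```

View pics/w4.png

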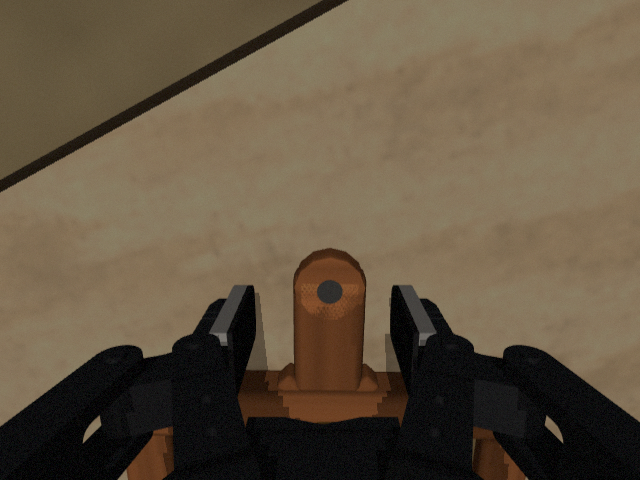

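The lug (columns 294–365, centre 329) lies between the pads, whose middle is about column 323. I shift about 2 mm and close.

servo_tool --pt "0.6 0 0.002 0.001 0 0 0" --pt "0.3 0 0.002 0.001 0 0 0" --pt "0 0 0.002 0.001 0 0 0" --pt "0 0 0.002 0.001 0 0 0" --pt "0 0 0.002 0.001 0 0 0" --pt "0 0 0.002 0.001 0 0 0"

```text
clock: 11.05
position: [468.8, -47.4, 1.8]
ee_rot: [-0.685, 0.728, -0.0, 0.0]
contact_force: [-1.5, -0.2, 5.5]
gripper_width: 24.5
grasp_force: 60.1
```

```bash
python3 - <<'E'
from h import *
s=arm.read_state();print(s)
E
```

```text
{'clock': 11.05, 'joints': array([ 2.45256895e-01,  4.44004477e-01, -6.31962190e-01,  1.84601488e-04,
       -4.93765676e-01, -3.05974479e-01]), 'joint_vel': array([ 0.00064371,  0.00052777, -0.00100605,  0.00026086, -0.00246872,
        0.00067889]), 'joint_efforts': array([  0.20413906, -30.45007825,   8.98121327,   1.98788859,
         0.19696166,   0.16371577]), 'position': array([468.84648279, -47.40614958,   1.83584014]), 'ee_rot': array([-6.85376413e-01,  7.28188772e-01, -2.97826186e-04,  4.42980848e-04]), 'contact_force': array([-1.45391363, -0.1824998 ,  5.51556535]), 'wrist_torque': array([-0.01206086,  0.24415092, -0.12832723]), 'grasp_force': 60.06415821611881, 'gripper_width': 24.504886833591065}
```

```bash
python3 - <<'E'
import numpy as np
def row(a,a0):
    f=lambda a:np.array([222*np.cos(a)-9*a,-222*np.sin(a)])
    d=(f(np.radians(a))-f(np.radians(a0)))/1000
    return [0,round(d[0],3),0,round(d[1],3),0,0,0]
for a0,A in [(0,[1,3,6,9,12,15,18,21,24,27,30,33]),(33,[36,39,42,45,48,51,54,57,60,63,65,66])]: print([row(a,a0) for a in A])
E
```

```text
[[0, np.float64(-0.0), 0, np.float64(-0.004), 0, 0, 0], [0, np.float64(-0.001), 0, np.float64(-0.012), 0, 0, 0], [0, np.float64(-0.002), 0, np.float64(-0.023), 0, 0, 0], [0, np.float64(-0.004), 0, np.float64(-0.035), 0, 0, 0], [0, np.float64(-0.007), 0, np.float64(-0.046), 0, 0, 0], [0, np.float64(-0.01), 0, np.float64(-0.057), 0, 0, 0], [0, np.float64(-0.014), 0, np.float64(-0.069), 0, 0, 0], [0, np.float64(-0.018), 0, np.float64(-0.08), 0, 0, 0], [0, np.float64(-0.023), 0, np.float64(-0.09), 0, 0, 0], [0, np.float64(-0.028), 0, np.float64(-0.101), 0, 0, 0], [0, np.float64(-0.034), 0, np.float64(-0.111), 0, 0, 0], [0, np.float64(-0.041), 0, np.float64(-0.121), 0, 0, 0]]
[[0, np.float64(-0.007), 0, np.float64(-0.01), 0, 0, 0], [0, np.float64(-0.015), 0, np.float64(-0.019), 0, 0, 0], [0, np.float64(-0.023), 0, np.float64(-0.028), 0, 0, 0], [0, np.float64(-0.031), 0, np.float64(-0.036), 0, 0, 0], [0, np.float64(-0.04), 0, np.float64(-0.044), 0, 0, 0], [0, np.float64(-0.049), 0, np.float64(-0.052), 0, 0, 0], [0, np.float64(-0.059), 0, np.float64(-0.059), 0, 0, 0], [0, np.float64(-0.069), 0, np.float64(-0.065), 0, 0, 0], [0, np.float64(-0.079), 0, np.float64(-0.071), 0, 0, 0], [0, np.float64(-0.09), 0, np.float64(-0.077), 0, 0, 0], [0, np.float64(-0.097), 0, np.float64(-0.08), 0, 0, 0], [0, np.float64(-0.101), 0, np.float64(-0.082), 0, 0, 0]]
```

servo_tool --pt "0 0 0 -0.004 0 0 0" --pt "0 -0.001 0 -0.012 0 0 0" --pt "0 -0.002 0 -0.023 0 0 0" --pt "0 -0.004 0 -0.035 0 0 0" --pt "0 -0.007 0 -0.046 0 0 0" --pt "0 -0.01 0 -0.057 0 0 0" --pt "0 -0.014 0 -0.069 0 0 0" --pt "0 -0.018 0 -0.08 0 0 0" --pt "0 -0.023 0 -0.09 0 0 0" --pt "0 -0.028 0 -0.101 0 0 0" --pt "0 -0.034 0 -0.111 0 0 0" --pt "0 -0.041 0 -0.121 0 0 0"

```text
clock: 12.55
position: [470.8, -6.2, 122.9]
ee_rot: [-0.685, 0.728, 0.0, -0.0]
contact_force: [-1.4, 0.4, -5.4]
gripper_width: 24.0
grasp_force: 59.3
```

```bash
python3 - <<'E'
from h import *
im,P=cam('side');a=im[200:360,230:430]
im2,P2=cam('wrist');s=arm.read_state();print(s['position'],s['contact_force'],s['wrist_torque'],s['gripper_width'],s['grasp_force'])
save('s5.png',np.hstack([cv2.resize(a,(400,320)),cv2.resize(im2,(400,320))]))
E
```

```text
[471.6683625   -5.85761636 123.57242004] [-0.16117503 -1.12291486 -3.44753408] [-0.89492402 -0.11232765 -0.06297597] 24.489100089194242 59.27235245704651
```

View pics/s5.png

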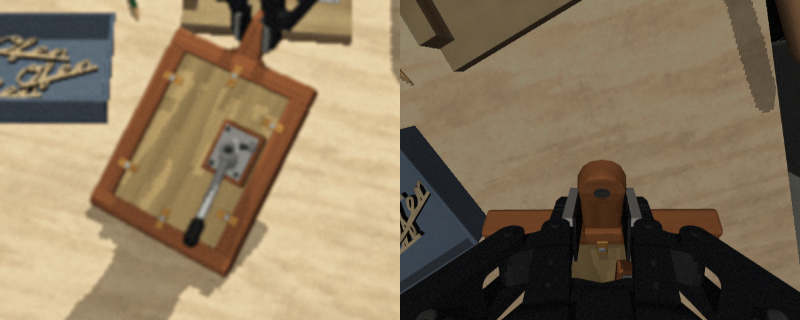

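The side crop shows the frame tipped about 33° on its rail with the leg still out. The wrist crop shows the lug well held between the pads. Continuing.

servo_tool --pt "0 -0.007 0 -0.01 0 0 0" --pt "0 -0.015 0 -0.019 0 0 0" --pt "0 -0.023 0 -0.028 0 0 0" --pt "0 -0.031 0 -0.036 0 0 0" --pt "0 -0.04 0 -0.044 0 0 0" --pt "0 -0.049 0 -0.052 0 0 0" --pt "0 -0.059 0 -0.059 0 0 0" --pt "0 -0.069 0 -0.065 0 0 0" --pt "0 -0.079 0 -0.071 0 0 0" --pt "0 -0.09 0 -0.077 0 0 0" --pt "0 -0.097 0 -0.08 0 0 0" --pt "0 -0.101 0 -0.082 0 0 0"

```text
clock: 14.15
position: [476.9, 94.8, 204.3]
ee_rot: [-0.686, 0.728, 0.0, -0.0]
contact_force: [-0.4, 0.2, -7.6]
gripper_width: 23.6
grasp_force: 59.1
```

```bash
cat > up.py <<'E'
from h import *
import sys
np.set_printoptions(precision=2,suppress=True)
# fit tilted frame: axis point (x,y), lift h, yaw, tilt phi; q fixed 1.78; lug known from TCP loosely
def T(p,X):
    x,y,h,th,ph=p; X=np.array(X,float)-[9,0,9]
    c,s=np.cos(ph),np.sin(ph); v=np.array([c*X[0]-s*X[2],X[1],s*X[0]+c*X[2]+9+h])
    return np.array([x+np.cos(th)*v[0]-np.sin(th)*v[1],y+np.sin(th)*v[0]+np.cos(th)*v[1],v[2]])
s=arm.read_state();g=s['position']+np.array([0,0,6])
print('st',s['clock'],s['position'],s['contact_force'],s['wrist_torque'],s['gripper_width'],s['grasp_force'])
p0=np.array([484,float(sys.argv[2]),0,-1.625,np.radians(float(sys.argv[3]))])
obs=[]
for c in ['top','side','wrist']:
    im,P=cam(c);save(f'{c}{sys.argv[1]}.png',im)
    for k,X in PTS.items():
        q=proj(P,T(p0,X)); 
        for d in arm.spot_point(c,k):
            uv=np.array(d['centre'])
            if np.linalg.norm(uv-q)<(60 if c=='wrist' else 18) and d['p']>.3: obs.append((P,X,uv,c,k));break
f=lambda p:np.concatenate([proj(P,T(p,X))-uv for P,X,uv,_,_ in obs]+[(T(p,(231,0,9))-g)/3,[p[2]/3,(p[3]+1.625)/.02]])
r=least_squares(f,p0,loss='soft_l1',f_scale=1.5)
print('axis',r.x[:3],'yaw',r.x[3],'tilt deg',np.degrees(r.x[4]))
rr=f(r.x)
for i,o in enumerate(obs): print(o[3],o[4],rr[2*i:2*i+2])
print('lug res',rr[-5:])
E
python3 up.py 6 184 66
```

```text
st 14.15 [476.89  94.77 204.29] [-0.43  0.16 -7.63] [-0.12 -0.05  0.01] 23.55585840250225 59.10893466827474
axis [481.65 167.68   2.21] yaw -1.6221528910984604 tilt deg 67.16131249613034
top sign_frame [-1.77  0.05]
top lug [ 3.98 -4.25]
top bottom_rail [0.73 0.94]
top kick_hub [ 1.94 -3.96]
top kick_foot [ 0.45 -0.23]
side sign_frame [-0.35 -0.97]
side lug [-0.66  0.67]
side bottom_rail [0.22 1.09]
side kick_hub [0.92 1.  ]
side kick_foot [-0.58  1.14]
wrist lug [0.42 0.31]
lug res [ 0.11 -4.38  1.84  0.74  0.14]
```

```bash
cd pics; python3 -c "
import cv2,numpy as np
w=cv2.imread('wrist6.png');s=cv2.imread('side6.png')[180:340,250:410]
cv2.imwrite('v6.png',np.hstack([cv2.resize(w,(440,330)),cv2.resize(s,(330,330))]))"
```

```text
(no output)
```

View pics/v6.png

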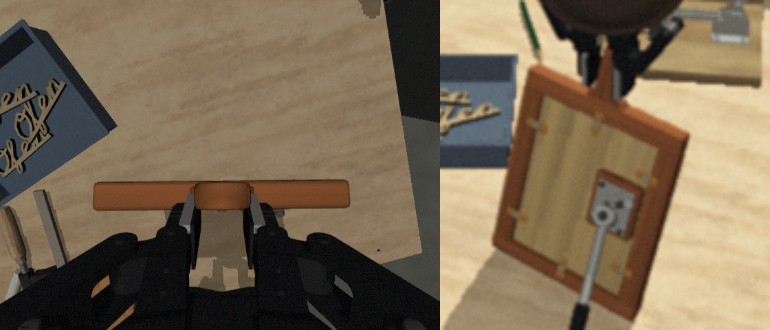

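The views show the frame at about 67° with the leg out. The top rail spans wrist px (135–508, 264–305). That puts the lug about 10 mm to the front side of the pad centre, so it has crept in the pads while turning. To stop the creep I make the rest of the turn by tilting the tool about the rail.

servo_tool --pt "0 -0.005 0 -0.002 0 1.5 0" --pt "0 -0.011 0 -0.0035 0 3 0" --pt "0 -0.016 0 -0.005 0 4.5 0" --pt "0 -0.0215 0 -0.0065 0 6 0" --pt "0 -0.027 0 -0.008 0 7.5 0" --pt "0 -0.0325 0 -0.009 0 9 0" --pt "0 -0.038 0 -0.01 0 10.5 0" --pt "0 -0.0435 0 -0.011 0 12 0" --pt "0 -0.0435 0 -0.011 0 12 0"

```text
clock: 16.18
position: [479.8, 138.5, 215.1]
ee_rot: [-0.682, 0.724, -0.072, -0.076]
contact_force: [-0.0, -0.8, -8.2]
gripper_width: 23.6
grasp_force: 59.1
```

```bash
sed -i "s|(T(p,(231,0,9))-g)/3|(T(p,(231,0,9))-g)/30|" up.py; sed -i "s|g=s\['position'\]+np.array(\[0,0,6\])|g=s['position']-6*R.from_quat(s['ee_rot']).as_matrix()[:,2]|" up.py; cat >> up.py <<'E'
Rm=R.from_quat(s['ee_rot']).as_matrix()
print('lug in tool',Rm.T@(T(r.x,(231,0,9))-s['position']),'tool tilt',np.degrees(np.arccos(-Rm[2,2])),'foot',T(r.x,PTS['kick_foot']))
E
python3 up.py 7 170 78
```

```text
st 16.175 [479.77 138.54 215.1 ] [-0.01 -0.75 -8.17] [ 0.83 -0.08 -0.  ] 23.64568821847065 59.13918352820872
axis [481.58 175.94   1.  ] yaw -1.6150405525342257 tilt deg 77.45633338878804
top sign_frame [0.02 0.8 ]
top lug [ 2.82 -3.41]
top bottom_rail [-0.49 -5.5 ]
top kick_hub [ 0.38 -0.84]
top kick_foot [-1.42 -0.7 ]
side sign_frame [2.78 0.99]
side bottom_rail [ 1.59 -0.88]
side kick_hub [3.07 2.44]
side kick_foot [-0.26 -0.24]
wrist lug [0.04 0.29]
lug res [-0.01 -0.4   0.19  0.33  0.5 ]
lug in tool [12.94 -0.32 -9.11] tool tilt 12.0099954469509 foot [427.91 247.85  38.06]
```

```bash
cat > tilt.py <<'E'
import numpy as np,sys
y,z,ay,az,t=map(float,sys.argv[1:6]); n=int(sys.argv[6]); tot=float(sys.argv[7]); down=float(sys.argv[8])
# TCP (y,z), axis (ay,az), current tool tilt t deg, total extra tilt, roll 9*phi, lowering
c,s=np.cos(np.radians(t)),np.sin(np.radians(t))
tx=np.array([c,s]);tz=np.array([s,-c])   # tool x,z in (d,up)
d=np.array([-(ay-y),az-z]); p=np.array([d@tx,d@tz])
for i in range(1,n+1):
    a=np.radians(tot*i/n);R=np.array([[np.cos(a),np.sin(a)],[-np.sin(a),np.cos(a)]])
    w=np.array([-9*a,-down*i/n])
    print((np.round(p-R@p+[w@tx,w@tz],1)/1000).tolist(),round(tot*i/n,1))
E
python3 tilt.py 138.5 215.1 175.9 10 12 8 12 0
```

```text
[-0.0053, -0.0021000000000000003] 1.5
[-0.0107, -0.004] 3.0
[-0.0161, -0.0058] 4.5
[-0.0215, -0.0074] 6.0
[-0.027, -0.0089] 7.5
[-0.0325, -0.0103] 9.0
[-0.0381, -0.0116] 10.5
[-0.0437, -0.0126] 12.0
```

servo_tool --pt "0 -0.0053 0 -0.002 0 1.5 0" --pt "0 -0.0107 0 -0.004 0 3 0" --pt "0 -0.016 0 -0.006 0 4.5 0" --pt "0 -0.0215 0 -0.0075 0 6 0" --pt "0 -0.027 0 -0.009 0 7.5 0" --pt "0 -0.0325 0 -0.01 0 9 0" --pt "0 -0.038 0 -0.0115 0 10.5 0" --pt "0 -0.0435 0 -0.0125 0 12 0" --pt "0 -0.0435 0 -0.0125 0 12 0"

```text
clock: 18.2
position: [482.5, 183.6, 218.0]
ee_rot: [-0.671, 0.712, -0.143, -0.152]
contact_force: [-0.1, 0.1, -7.7]
gripper_width: 23.7
grasp_force: 59.1
```

```bash
python3 up.py 8 178 89; python3 - <<'E'
import sys;sys.path.insert(0,'.')
import cv2,numpy as np
a=cv2.imread('pics/side8.png')[170:340,250:420];b=cv2.imread('pics/wrist8.png')
cv2.imwrite('pics/v8.png',np.hstack([cv2.resize(a,(400,400)),cv2.resize(b,(400,400))]))
E
```

```text
st 18.2 [482.46 183.58 218.03] [-0.07  0.12 -7.65] [ 1.83 -0.13  0.01] 23.7404548766359 59.141285475343466
axis [483.85 189.4    1.71] yaw -1.5885456581469002 tilt deg 86.48364496922038
top sign_frame [-0.25 -0.93]
top lug [ 0.67 -3.85]
top bottom_rail [0.73 1.08]
top kick_hub [ 0.67 -1.45]
side kick_foot [-1.15  0.4 ]
wrist lug [0.7  0.13]
lug res [ 0.03 -0.34  0.29  0.57  1.82]
lug in tool [12.85 -1.6  -9.89] tool tilt 24.019377857856668 foot [428.35 263.4   27.52]
```

View pics/v8.png

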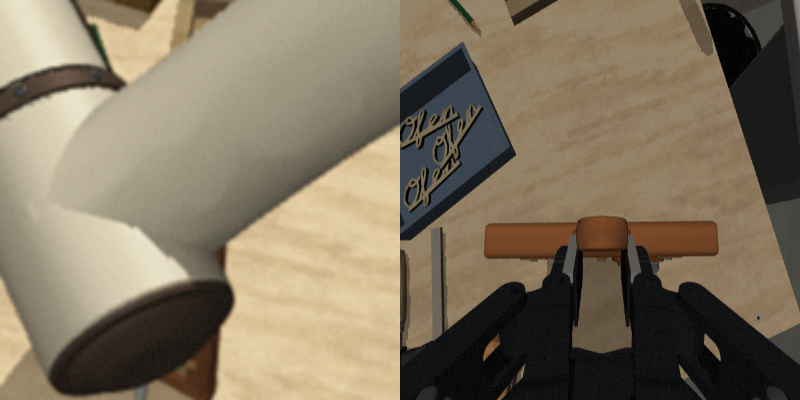

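The wrist crop shows the frame nearly edge-on, with the lug's end between the pads and the frame's yaw level. The side view is blocked by the arm. I'll refine the frame-to-tool angle from the edges of the lug and top rail in the wrist picture.

```bash
python3 - <<'E'
import cv2,numpy as np
for n in (7,8):
    im=cv2.imread(f'pics/wrist{n}.png')[:,:,::-1].astype(int)
    for c0 in (170,470,322):
        pr=im[240:330,c0-8:c0+8].mean(1)
        print(n,c0,'start240', [tuple(x) for x in pr[::2].astype(int)[:,:2].tolist()])
E
```

```text
7 170 start240 [(144, 124), (145, 126), (144, 124), (143, 123), (143, 122), (141, 121), (140, 121), (139, 120), (137, 118), (136, 116), (135, 116), (137, 117), (137, 118), (79, 53), (101, 60), (115, 69), (128, 77), (127, 77), (126, 75), (125, 74), (122, 72), (121, 71), (120, 72), (119, 71), (118, 70), (119, 71), (119, 71), (120, 71), (117, 70), (114, 68), (114, 68), (107, 64), (95, 56), (81, 48), (102, 83), (136, 116), (136, 116), (136, 115), (135, 116), (136, 116), (138, 117), (137, 117), (137, 116), (136, 116), (135, 115)]
7 470 start240 [(139, 118), (140, 120), (142, 122), (142, 122), (143, 123), (144, 126), (145, 126), (144, 125), (141, 122), (140, 120), (138, 119), (127, 108), (64, 37), (97, 58), (109, 65), (112, 66), (119, 72), (121, 72), (120, 72), (119, 71), (118, 71), (117, 70), (113, 66), (113, 68), (113, 68), (114, 68), (114, 68), (111, 66), (111, 67), (109, 64), (96, 56), (84, 49), (71, 47), (140, 121), (142, 122), (142, 122), (140, 119), (139, 119), (138, 118), (138, 118), (140, 119), (139, 118), (140, 119), (140, 119), (140, 121)]
7 322 start240 [(138, 118), (138, 118),
[... 1334 characters left out ...]
 (110, 66), (109, 64), (106, 63), (91, 53), (78, 46), (64, 40), (144, 124), (145, 125), (144, 123), (142, 121), (142, 122), (141, 120), (141, 120), (143, 122), (142, 121), (141, 120), (143, 122)]
8 322 start240 [(141, 120), (140, 120), (140, 119), (139, 119), (140, 119), (139, 119), (141, 120), (143, 121), (142, 121), (133, 112), (105, 62), (122, 73), (119, 71), (117, 70), (116, 69), (115, 69), (113, 67), (112, 67), (110, 66), (111, 66), (110, 65), (112, 66), (113, 67), (114, 68), (116, 69), (117, 70), (119, 71), (115, 68), (113, 67), (77, 45), (36, 25), (74, 43), (72, 42), (69, 41), (58, 35), (92, 64), (73, 68), (91, 79), (99, 84), (97, 83), (96, 82), (97, 83), (99, 84), (99, 85), (99, 84)]
```

The edges give a tilt of about 88.5°, against 86.5° from the overview cameras. I add 1.5° about the rail, then lower gently until the rail takes load.

servo_tool --pt "0 -0.0025 0 -0.0012 0 0.75 0" --pt "0 -0.005 0 -0.0024 0 1.5 0" --pt "0 -0.0054 0 -0.0015 0 1.5 0" --pt "0 -0.0054 0 -0.0015 0 1.5 0" --pt "0 -0.0054 0 -0.0015 0 1.5 0"

```text
clock: 19.73
position: [482.6, 188.2, 217.7]
ee_rot: [-0.668, 0.71, -0.151, -0.161]
contact_force: [-0.0, -0.0, -7.5]
gripper_width: 23.3
grasp_force: 59.3
```

servo_tool --pt "0 -0.0003 0 0.0007 0 0 0" --pt "0 -0.0003 0 0.0007 0 0 0" --pt "0 -0.0003 0 0.0007 0 0 0"

```text
clock: 20.1
position: [482.6, 188.2, 216.9]
ee_rot: [-0.669, 0.71, -0.151, -0.161]
contact_force: [-0.3, -0.9, -7.3]
gripper_width: 23.2
grasp_force: 59.2
```

```bash
python3 up.py 9 187 89 | grep -v -e wrist; python3 - <<'E'
import cv2,numpy as np
for n in (9,):
    im=cv2.imread(f'pics/wrist{n}.png')[:,:,::-1].astype(int)
    for c0 in (170,470,322):
        pr=im[240:330,c0-8:c0+8].mean(1)
        print(n,c0,[(240+2*i,int(x[0])) for i,x in enumerate(pr[::2]) if i<18 or i>24 and i<40])
E
```

```text
st 20.1 [482.64 188.21 216.94] [-0.34 -0.86 -7.31] [ 1.8  -0.14 -0.  ] 23.23409712931824 59.24497811123729
axis [483.87 185.49  -2.36] yaw -1.6264799793437712 tilt deg 89.03418511747654
top sign_frame [-3.62  2.38]
top bottom_rail [ 0.65 -2.65]
top kick_hub [ 2.21 -1.94]
top kick_foot [-0.37  0.72]
side kick_foot [-0.26 -1.12]
lug res [ 0.03 -0.3   0.21 -0.79 -0.07]
lug in tool [10.79 -1.41 -7.78] tool tilt 25.50159802218709 foot [431.26 262.21  20.18]
9 170 [(240, 145), (242, 147), (244, 147), (246, 145), (248, 145), (250, 143), (252, 144), (254, 142), (256, 140), (258, 139), (260, 138), (262, 138), (264, 139), (266, 141), (268, 101), (270, 106), (272, 116), (274, 125), (290, 117), (292, 117), (294, 117), (296, 117), (298, 114), (300, 112), (302, 112), (304, 104), (306, 90), (308, 74), (310, 92), (312, 138), (314, 139), (316, 138), (318, 139)]
9 470 [(240, 142), (242, 142), (244, 144), (246, 144), (248, 145), (250, 146), (252, 147), (254, 147), (256, 145), (258, 143), (260, 140), (262, 142), (264, 141), (266, 86), (268, 99), (270, 107), (272, 113), (274, 117), (290, 111), (292, 111), (294, 111), (296, 110), (298, 109), (300, 105), (302, 94), (304, 79), (306, 62), (308, 133), (310, 144), (312, 145), (314, 143), (316, 142), (318, 141)]
9 322 [(240, 141), (242, 141), (244, 140), (246, 140), (248, 140), (250, 141), (252, 142), (254, 143), (256, 142), (258, 127), (260, 118), (262, 122), (264, 119), (266, 116), (268, 115), (270, 114), (272, 113), (274, 112), (290, 117), (292, 117), (294, 115), (296, 112), (298, 57), (300, 34), (302, 68), (304, 73), (306, 70), (308, 56), (310, 89), (312, 66), (314, 86), (316, 99), (318, 97)]
```

servo_tool --pt "0 -0.0004 0 0.0009 0 0 0" --pt "0 -0.0004 0 0.0009 0 0 0" --pt "0 -0.0004 0 0.0009 0 0 0"

```text
clock: 21.38
position: [482.7, 188.2, 216.0]
ee_rot: [-0.669, 0.71, -0.151, -0.161]
contact_force: [0.2, -0.4, -6.9]
gripper_width: 23.7
grasp_force: 59.4
```

servo_tool --pt "0 -0.0004 0 0.0009 0 0 0" --pt "0 -0.0004 0 0.0009 0 0 0" --pt "0 -0.0004 0 0.0009 0 0 0"

```text
clock: 21.75
position: [482.6, 188.2, 214.9]
ee_rot: [-0.669, 0.71, -0.151, -0.161]
contact_force: [0.4, -0.7, -6.7]
gripper_width: 23.5
grasp_force: 59.4
```

servo_tool --pt "0 -0.0004 0 0.0009 0 0 0" --pt "0 -0.0004 0 0.0009 0 0 0" --pt "0 -0.0004 0 0.0009 0 0 0"

```text
clock: 22.12
position: [482.6, 188.2, 213.9]
ee_rot: [-0.669, 0.71, -0.151, -0.161]
contact_force: [-0.1, 0.5, -8.0]
gripper_width: 23.5
grasp_force: 59.4
```

servo_tool --pt "0 -0.0004 0 0.0009 0 0 0" --pt "0 -0.0004 0 0.0009 0 0 0" --pt "0 -0.0004 0 0.0009 0 0 0"

```text
clock: 22.5
position: [483.0, 188.3, 213.6]
ee_rot: [-0.669, 0.71, -0.152, -0.16]
contact_force: [0.9, -0.5, -4.6]
gripper_width: 23.9
grasp_force: 59.6
```

servo_tool --pt "0 -0.0004 0 0.0009 0 0 0" --pt "0 -0.0004 0 0.0009 0 0 0" --pt "0 -0.0004 0 0.0009 0 0 0"

```text
clock: 22.88
position: [483.5, 188.3, 213.3]
ee_rot: [-0.669, 0.71, -0.152, -0.16]
contact_force: [1.7, 0.1, 3.1]
gripper_width: 23.7
grasp_force: 60.0
```

```bash
python3 up.py 10 187 89; python3 - <<'E'
import sys;sys.path.insert(0,'.')
import cv2,numpy as np
a=cv2.imread('pics/side10.png')[170:340,250:420];b=cv2.imread('pics/top10.png')[220:350,190:320]
cv2.imwrite('pics/v10.png',np.hstack([cv2.resize(a,(400,400)),cv2.resize(b,(400,400))]))
E
```

```text
st 22.875 [483.49 188.32 213.34] [1.66 0.15 3.11] [ 0.13 -0.51  0.32] 23.668432636635295 60.03571740584448
axis [485.46 186.39  -2.99] yaw -1.6212448386995406 tilt deg 88.83597442304028
top sign_frame [-0.97 -0.06]
top lug [ 1.02 -0.85]
top bottom_rail [ 0.41 -4.47]
top kick_hub [ 2.21 -3.39]
top kick_foot [-1.07  0.25]
side kick_foot [ 0.02 -1.45]
wrist lug [0.85 0.32]
lug res [ 0.05 -0.3   0.31 -1.    0.19]
lug in tool [ 11.99  -2.15 -10.48] tool tilt 25.48363628878282 foot [432.44 262.8   19.81]
```

servo_tool --pt "0 0.0003 0 -0.0006 0 0 0" --pt "0 0.0003 0 -0.0006 0 0 0" --pt "0 0.0003 0 -0.0006 0 0 0" --pt "0 0.0003 0 -0.0006 0 0 0"

```text
clock: 24.28
position: [483.2, 188.3, 213.4]
ee_rot: [-0.669, 0.71, -0.152, -0.16]
contact_force: [3.4, -0.0, 4.6]
gripper_width: 23.6
grasp_force: 60.2
```

```bash
python3 up.py 11 187 89; python3 - <<'E'
import cv2,numpy as np
im=cv2.imread('pics/wrist11.png')[:,:,::-1].astype(int)
for c0 in (170,470,322):
    pr=im[240:330,c0-8:c0+8].mean(1)
    print(c0,[(240+2*i,int(x[0])) for i,x in enumerate(pr[::2]) if 7<i<18 or i>26 and i<38])
E
```

```text
st 24.275 [483.2  188.27 213.36] [ 3.38 -0.01  4.55] [ 0.02 -0.8   0.4 ] 23.612162131245654 60.177788492292166
axis [483.66 187.24  -2.55] yaw -1.596967157403467 tilt deg 88.54711726988089
top sign_frame [-1.24 -0.74]
top lug [ 0.07 -1.44]
top bottom_rail [-1.07 -1.25]
top kick_hub [ 3.14 -1.54]
top kick_foot [ 1.88 -0.79]
side kick_foot [-1.72 -0.92]
wrist lug [1.59 0.11]
lug res [ 0.01 -0.31  0.32 -0.85  1.4 ]
lug in tool [ 12.44  -0.74 -10.7 ] tool tilt 25.492862987206635 foot [428.81 262.27  20.62]
170 [(256, 139), (258, 138), (260, 138), (262, 138), (264, 140), (266, 140), (268, 96), (270, 106), (272, 117), (274, 125), (294, 116), (296, 116), (298, 115), (300, 112), (302, 112), (304, 103), (306, 89), (308, 73), (310, 99), (312, 138), (314, 138)]
470 [(256, 144), (258, 142), (260, 142), (262, 141), (264, 138), (266, 87), (268, 99), (270, 107), (272, 113), (274, 117), (294, 110), (296, 110), (298, 108), (300, 106), (302, 93), (304, 79), (306, 62), (308, 129), (310, 145), (312, 144), (314, 142)]
322 [(256, 141), (258, 126), (260, 120), (262, 120), (264, 118), (266, 117), (268, 115), (270, 115), (272, 113), (274, 111), (294, 115), (296, 111), (298, 56), (300, 34), (302, 70), (304, 72), (306, 69), (308, 56), (310, 89), (312, 67), (314, 87)]
```

View pics/v10.png

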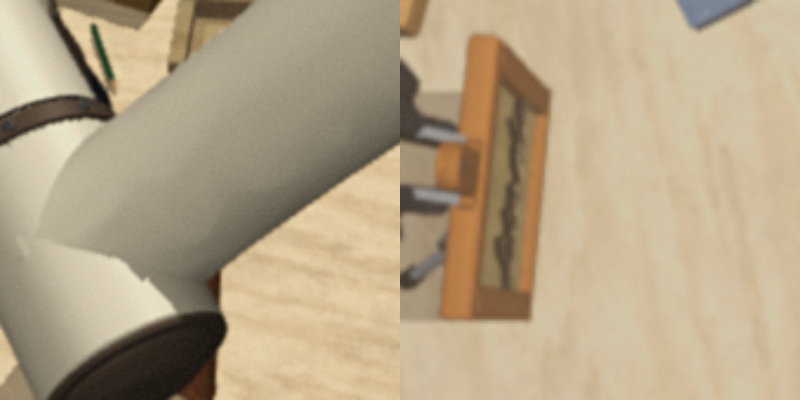

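The top crop shows the frame upright and held by the lug. The foot appears as the dark rod end behind it, at (425, 265) in the crop. Contact with the bench is confirmed, so I ease the push slightly.

servo_tool --pt "0 0.0003 0 -0.0007 0 0 0" --pt "0 0.0003 0 -0.0007 0 0 0" --pt "0 0.0003 0 -0.0007 0 0 0" --pt "0 0.0003 0 -0.0007 0 0 0" --pt "0 0.0003 0 -0.0007 0 0 0" --pt "0 0.0003 0 -0.0007 0 0 0"

```text
clock: 25.92
position: [482.8, 188.2, 213.5]
ee_rot: [-0.669, 0.71, -0.151, -0.161]
contact_force: [4.8, 0.4, 5.0]
gripper_width: 23.8
grasp_force: 60.2
```

servo_tool --pt "0 0 0 0 0 0 0" --pt "0 0 0 0 0 0 0" --pt "0 0 0 0 0 0 0" --pt "0 0 0 0 0 0 0"

```text
clock: 26.42
position: [482.7, 188.2, 213.5]
ee_rot: [-0.669, 0.71, -0.151, -0.161]
contact_force: [4.6, -0.3, 4.2]
gripper_width: 23.4
grasp_force: 60.2
```

servo_tool --pt "0 0.0002 0 -0.0005 0 0 0" --pt "0 0.0002 0 -0.0005 0 0 0" --pt "0 0.0002 0 -0.0005 0 0 0" --pt "0 0.0002 0 -0.0005 0 0 0" --pt "0 0.0002 0 -0.0005 0 0 0" --pt "0 0.0002 0 -0.0005 0 0 0" --pt "0 0.0002 0 -0.0005 0 0 0" --pt "0 0.0002 0 -0.0005 0 0 0"

```text
clock: 27.42
position: [482.4, 188.1, 213.7]
ee_rot: [-0.669, 0.71, -0.151, -0.161]
contact_force: [2.0, -0.7, 0.9]
gripper_width: 23.6
grasp_force: 60.0
```

```bash
python3 up.py 12 187 89
```

```text
st 27.425 [482.44 188.14 213.66] [ 2.03 -0.7   0.9 ] [ 0.67 -0.83  0.38] 23.582611899240224 59.95870376005769
axis [483.78 186.37  -3.84] yaw -1.5877339884491155 tilt deg 88.78474857258075
top sign_frame [-2.21  2.12]
top lug [ 0.23 -5.36]
top bottom_rail [1.86 0.55]
top kick_hub [ 1.33 -1.04]
top kick_foot [-1.19 -0.58]
side kick_foot [-0.45 -1.5 ]
wrist lug [0.48 0.16]
lug res [ 0.04 -0.3   0.27 -1.28  1.86]
lug in tool [11.56 -1.64 -9.39] tool tilt 25.50541801413631 foot [428.24 260.95  19.03]
```

```bash
python3 -c "
from bench import arm
print(arm.job_done())"
```

```text
the job is handed in; nothing more can be done
None
```

The job is handed in: the kickstand is snapped out against its stop, and the arm holds the frame by the lug, upright to about 1° (measured 88.5–90°), with its rail lightly on the bench (about 8 N) and the foot about 13 mm clear by camera estimate. The lug crept about 10 mm in the pads during tipping, but the grip has been steady since.

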